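# Put the cobbler's pots, tin and brush back on their own pads

### The job

On the shoe mender's bench the polish jar, the dye bottle, the tack tin and the shoe brush are all standing on each other's cork pads. Put each one upright in the middle of the pad cut to its own outline (jar on the large round pad, bottle on the small round one, tin on the square one, brush on the long one), with the tin and the brush lined up with the edges of their pads; the bare sheet of paper is free for putting things down on the way. Set things down rather than dropping them, tip nothing over, and leave the cup of tacks where it stands.

Things in the scene. Friction and masses are not known exactly. Their poses are not given: they have to be found in the camera images.
- jar: Polish jar, black plastic with a pale band and a grey screw lid, upright: 60 mm diameter up to 52 mm height, then the lid, 56 mm diameter; 72 mm high in all; about 0.28 kg. At the start it stands on the tin's or the brush's pad. Origin: centre of its underside, z up.
- bottle: Small amber glass dye bottle with a white cap, upright: body 40 mm diameter up to 70 mm height, then a shoulder and the cap, 25 mm diameter; 100 mm high in all; about 0.13 kg. At the start it stands on the tin's or the brush's pad. Origin: centre of its underside, z up.
- tin: Square metal tack tin, plain steel: 42 x 42 mm body, 32 mm high, with a darker 44 x 44 mm lid on it, shut; 42 mm high in all; about 0.20 kg. At the start it stands on the jar's or the bottle's pad. x and y run square to its sides. Origin: centre of its underside, z up.
- brush: Shoe brush lying bristles down: light wooden back 120 mm long (x) by 40 mm wide (y), from 24 to 48 mm height, to be gripped across its width; the stiff black bristle block under it is 108 x 32 mm and 24 mm high; about 0.14 kg. At the start it lies on the jar's or the bottle's pad, overhanging it. Either way round is right. Origin: centre of its underside, z up.
- jar_pad: The jar's place: large round cork pad, 106 mm diameter, 8 mm thick, fixed to the bench. Origin: centre of its underside, z up.
- bottle_pad: The bottle's place: small round cork pad, 72 mm diameter, 8 mm thick, fixed to the bench. Origin: centre of its underside, z up.
- tin_pad: The tin's place: square cork pad, 80 x 80 mm, 8 mm thick, fixed to the bench; x and y run square to its edges. Origin: centre of its underside, z up.
- brush_pad: The brush's place: long cork pad, 150 mm (x) by 68 mm (y), 8 mm thick, fixed to the bench. Origin: centre of its underside, z up.
- paper_sheet: Free spot: bare sheet of white paper, 150 mm (x) by 120 mm (y), 2 mm thick, fixed flat to the bench. Nothing is on it at the start. Origin: centre of its underside, z up.
- tack_cup: Small open aluminium cup filled with brass tacks, 50 mm diameter, 42 mm high, loose, standing between the places nearest the robot; not to be moved. Origin: centre of its underside, z up.
Things that resemble listed ones, but are neither listed nor needed, are in the scene too. Leave any red look-alike of the jar_pad alone. Leave any green look-alike of the jar alone.

How it is judged:
By the outcome, as a careful person would: the job done as asked, in the order asked, and still so for the second after the job is handed in, with the robot touching nothing.
It also fails if it takes over 146 s, if anything falls off the work surface, if the arm or the gripper's body presses on something with over 40 N, if the wrist force passes 120 N, or if a joint passes its speed limit or range.

### The arm

A 6-joint arm with a two-finger parallel gripper is mounted at the origin on the work surface. World frame = base frame: x ahead of the robot, y to its left, z up, the work surface at z = 0. Lengths are in mm, angles in rad, forces in N, time in s.
With the tool pointing down it reaches from about 275 to 750 mm from the base axis. Payload 10.2 kg.
Tool frame: the origin (TCP) lies at the very end of the fingers, on their centre line; the grasp point (between the pads) lies 19 mm behind it; z points along the fingers, x is the direction in which the jaws open and shut, and the axes are right-handed (so a half turn about z gives the same grasp; the last joint's range is limited). The gripper opens to 88 mm and grips with 3 to 60 N. Pads are 18 mm wide; open, the fingers measure 123 mm over their backs; the gripper's body (75 mm by 187 mm) begins 45 mm behind the grasp point.
Start: joints at [-1.569, 0.313, 1.498, -0, 1.331, -0.223], TCP at [117.015, -511.8, 238.72] pointing down, gripper open.
Joint ranges: [-2.94, 2.94], [-0.97, 2.17], [0.19, 2.56], [-1.23, 4.37], [0.02, 3.11], [-2.88, 2.88]. Speed limits (rad/s): [2.39, 2.39, 3.01, 3.14, 3.14, 3.14].

### API

Orientations are given as a 3x3 rotation matrix whose columns are the frame's x, y, z axes.
In Python, from rig import ctrl gives the robot as it stands.
- The arm moves only by the shell command python3 -m handwheel 'ROWS' [FORCE]. ROWS is JSON, a list that holds one entry, the list of rows, each a list of 7 numbers: the opening, from -1 (shut) to 1 (fully open), so that 0 is half open, then the shift along the tool's x, y, z in units of 0.5 m (1.0 is 0.5 m), then the turn, a rotation vector about the tool's x, y, z in units of 90 degrees (1.0 is 90 degrees). In form: [[[grip, x, y, z, wx, wy, wz], ...]]. A call has 1 to 8 rows; each row is the pose to reach, as a shift and turn from the pose commanded when the call began, along the tool's axes at that moment; what a row does not reach only later rows make up. A row lasts 1/8 s, in which the tool goes at most 62.5 mm and 10.7 degrees, less where a joint would pass 70% of its speed; a pose out of reach is approached as far as the arm can. A call with a number of a shift or a turn outside -1 to 1 is refused whole. A call with a gripper value outside its range is refused whole. The fingers move at their own pace and stop on an object; FORCE is the grip in N (left out, the last holds). Time passes only in rows, so rows that repeat a pose let the fingers close. It gives the time, the measured TCP pose, the force and the opening at its end, in the units of the state.
- ctrl.get_state(): the state, without advancing time (a new reading comes with each control period).
- ctrl.camera(name): name is "side" or "top"; returns a dict with "img" (420x560x3 uint8, blue, green, red), "range_z" (420x560 float32, mm along the optical axis (not along the pixel's ray), 0 where there is no reading), "K" (3x3 intrinsics, pixels), "world_to_cam" (4x4, takes a point from world to camera coordinates). Camera axes: x right, y up, looking along -z (the intrinsics and any distortion apply to the point x, -y, -z); pixel columns grow to the right and rows downward; lengths in mm; the calibration is good to about 2 mm. A picture is of the moment at which its call begins.
- ctrl.job_done(): hands the job in, once; it reports no verdict.
Trained networks look in the newest picture that a camera, given by its name, has taken for a name from the list of things; names that differ only in an ending like _2 or _b are one class to them, and where a whole thing is asked for, a point or a joint stands for the part that bears it (a point fixed in the world has none). Each returns a list of dicts, best first, with "p" (0 to 1); they miss things now and then, are a little off and sometimes report something else, mostly with a low value. They report only what shows in the picture. A call takes as long as a camera call. They do not tell look-alikes from the thing itself.
- ctrl.search_frame(camera, name): "bbox" ([left, top, right, bottom] in pixels, round what is visible of it).
- ctrl.trace(camera, name): "region" (420x560 bool, what is visible of it) and "bbox" ([left, top, right, bottom] in pixels, round what is visible of it).
The state is a dict: "time_s": time; "joint_pos": joint angles; "qvel": joint speeds; "joint_efforts": joint torques, N m; "tcp_pos": TCP position; "orientation": TCP orientation; "ft_force": force on the tool from outside, world axes, zero at the start; "ft_torque": the same for the moment, N m; "finger_gap": finger opening in mm.
Only numpy, scipy, OpenCV 4.12 (cv2) and the standard library are available. Lean on these libraries where they do the work, as an engineer would, in place of code of your own. Each camera call takes 0.05 s, during which the arm holds its last target.

## Working session

There is one attempt and no reset: what is moved stays moved. The work goes in short steps, Python scripts to look and compute and a shell command to move; the robot and the scene stay as the last step left them, time stands still between calls to the robot, and variables do not carry over. Pictures are saved under pics/ and viewed, and the job is handed in when it is done.

```bash
ls; mkdir -p pics; python3 - <<'E'
from rig import ctrl
import cv2,numpy as np
s=ctrl.get_state();print(s)
for n in("top","side"):
    c=ctrl.camera(n);cv2.imwrite(f"pics/{n}0.png",c["img"]);print(n,c["K"],c["world_to_cam"])
E
```

```text
pics
{'time_s': 0.0, 'joint_pos': array([-1.56939520e+00,  3.13410023e-01,  1.49841421e+00,  1.76879208e-05,
        1.33100859e+00, -2.23418918e-01]), 'qvel': array([ 2.38115220e-03, -1.19783401e-03,  8.13700201e-04,  3.54732342e-05,
        6.42725181e-04, -1.52810904e-03]), 'joint_efforts': array([ 5.06329106e-04, -4.02204573e+01, -2.52276313e+01,  6.95213769e-02,
        3.51534190e-02, -9.80219920e-05]), 'tcp_pos': array([ 117.02111345, -511.54408668,  238.19013797]), 'orientation': array([[ 2.22926847e-01, -9.74835176e-01,  1.54441779e-05],
       [-9.74834431e-01, -2.22926657e-01,  1.24019816e-03],
       [-1.20554587e-03, -2.91528980e-04, -9.99999231e-01]]), 'ft_force': array([-0.19182816,  0.12273575, -0.02273819]), 'ft_torque': array([-0.0070702 , -0.05023211,  0.01240385]), 'finger_gap': 88.12917540164217}
top [[498.14793123   0.         282.37706003]
 [  0.         498.14793123 212.91026274]
 [  0.           0.           1.        ]] [[ 2.64297654e-02 -9.99634891e-01  5.61707953e-03 -7.99399974e+00]
 [ 9.89117934e-01  2.69644135e-02  1.44632754e-01 -4.69800440e+02]
 [-1.44731408e-01  1.73334436e-03  9.89469461e-01 -1.07146799e+03]
 [ 0.00000000e+00  0.00000000e+00  0.00000000e+00  1.00000000e+00]]
side [[389.50531249   0.         275.77362039]
 [  0.         389.50531249 210.80555318]
 [  0.           0.           1.        ]] [[-9.02205777e-01 -4.31271491e-01  5.44395239e-03  4.12149254e+02]
 [ 2.64626767e-01 -5.43535222e-01  7.96581532e-01 -1.58651540e+02]
 [-3.40583925e-01  7.20121075e-01  6.04506598e-01 -7.89307497e+02]
 [ 0.00000000e+00  0.00000000e+00  0.00000000e+00  1.00000000e+00]]
```

View pics/top0.png

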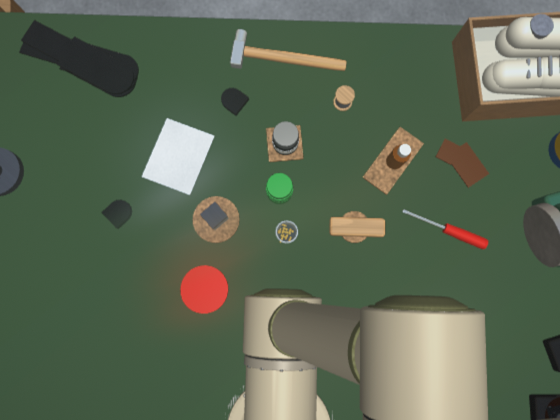

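View pics/side0.png

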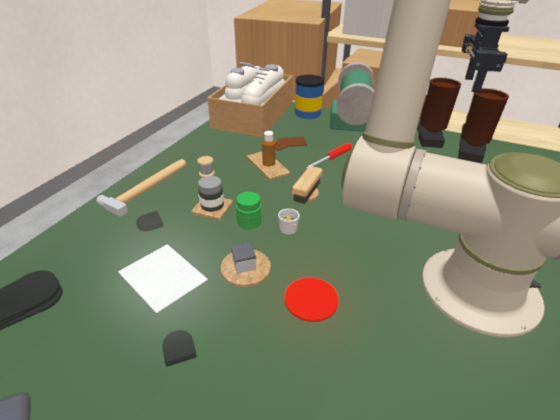

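```bash
cat > h.py <<'E'
from rig import ctrl
import cv2,numpy as np
def rays(c,uv,z):
    K=c["K"];T=np.array(c["world_to_cam"]);R=T[:3,:3];t=T[:3,3]
    uv=np.asarray(uv,float)
    d=np.stack([(uv[:,0]-K[0,2])/K[0,0],-(uv[:,1]-K[1,2])/K[1,1],-np.ones(len(uv))],1)@R
    o=-R.T@t
    return o+d*((z-o[2])/d[:,2])[:,None]
def cloud(c,m):
    K=c["K"];T=np.array(c["world_to_cam"]);R=T[:3,:3];t=T[:3,3]
    v,u=np.nonzero(m&(c["range_z"]>0));r=c["range_z"][v,u]
    p=np.stack([(u-K[0,2])/K[0,0]*r,-(v-K[1,2])/K[1,1]*r,-r],1)
    return (p-t)@R, np.stack([u,v],1)
def proj(c,P):
    K=c["K"];T=np.array(c["world_to_cam"]);P=np.atleast_2d(P)@T[:3,:3].T+T[:3,3]
    return np.stack([K[0,2]+K[0,0]*P[:,0]/-P[:,2],K[1,2]+K[1,1]*P[:,1]/P[:,2]],1)
E
cat > look.py <<'E'
from h import *
import sys
H=dict(jar=72,bottle=100,tin=42,brush=48,jar_pad=8,bottle_pad=8,tin_pad=8,brush_pad=8,paper_sheet=2,tack_cup=42)
names=sys.argv[2].split(',') if len(sys.argv)>2 else list(H)
for cam in sys.argv[1].split(','):
    c=ctrl.camera(cam)
    for n in names:
        for r in ctrl.trace(cam,n)[:3]:
            if r["p"]<.3: continue
            m=r["region"]; P,uv=cloud(c,m)
            if len(P)<10: continue
            zt=np.percentile(P[:,2],95); tm=np.abs(P[:,2]-zt)<5
            X=rays(c,uv[tm],zt)[:,:2].astype(np.float32)
            (cx,cy),(w,h),a=cv2.minAreaRect(X); (ex,ey),er=cv2.minEnclosingCircle(X)
            print(cam,n,"p%.2f"%r["p"],r["bbox"],"ztop %.0f rect c(%.1f,%.1f) %.0fx%.0f a%.1f circ(%.1f,%.1f) r%.1f mean(%.1f,%.1f) n%d"%(zt,cx,cy,w,h,a,ex,ey,er,*X.mean(0),tm.sum()))
E
python3 look.py top,side
```

```text
top jar p0.73 [272.3, 122.8, 301.0, 156.3] ztop 83 rect c(637.4,2.6) 53x54 a20.7 circ(637.8,3.0) r28.0 mean(637.9,2.5) n432
top jar p0.41 [330.1, 218.8, 384.8, 239.8] ztop 60 rect c(441.8,-157.4) 38x117 a0.1 circ(442.6,-157.9) r59.5 mean(442.2,-159.1) n744
top jar p0.41 [364.6, 127.7, 422.7, 195.7] ztop 13 rect c(604.3,-246.7) 68x150 a54.8 circ(603.7,-246.8) r80.2 mean(600.2,-242.3) n990
top bottle p0.81 [387.3, 145.4, 411.1, 167.3] ztop 111 rect c(599.4,-247.6) 17x21 a1.6 circ(600.4,-247.9) r11.4 mean(600.2,-247.7) n78
top tin p0.69 [202.3, 202.1, 225.5, 230.2] ztop 54 rect c(460.0,154.0) 43x42 a43.2 circ(459.5,154.4) r27.6 mean(460.0,153.8) n326
top brush p0.88 [331.0, 215.5, 385.9, 241.1] ztop 60 rect c(442.4,-157.3) 38x117 a0.0 circ(439.8,-157.2) r60.0 mean(442.2,-158.7) n749
top jar_pad p0.97 [180.6, 263.0, 228.2, 315.8] ztop 12 rect c(299.7,173.6) 103x102 a1.5 circ(299.5,173.5) r52.6 mean(298.5,174.2) n1410
top jar_pad p0.55 [191.2, 198.5, 238.6, 240.5] ztop 12 rect c(456.5,154.2) 103x104 a1.6 circ(456.2,154.7) r52.6 mean(453.3,153.3) n884
top bottle_pad p0.59 [345.1, 211.6, 36
[... 1424 characters left out ...]
46.5,167.6) n945
side bottle_pad p0.56 [310.1, 190.9, 317.6, 203.1] ztop 10 rect c(417.4,-150.1) 42x14 a87.7 circ(419.0,-150.1) r20.9 mean(418.2,-150.6) n45
side tin_pad p0.55 [192.2, 198.3, 232.9, 219.8] ztop 10 rect c(634.8,7.7) 82x83 a7.5 circ(632.7,8.0) r54.8 mean(624.5,20.7) n291
side brush_pad p0.62 [247.9, 149.9, 293.0, 177.0] ztop 11 rect c(602.8,-243.4) 71x154 a54.7 circ(602.0,-242.6) r81.1 mean(594.9,-231.2) n437
side paper_sheet p0.70 [119.6, 242.0, 206.0, 312.0] ztop 4 rect c(600.2,250.5) 121x154 a69.6 circ(598.7,251.0) r93.1 mean(597.2,254.7) n3065
side tack_cup p0.87 [275.7, 209.9, 301.3, 232.3] ztop 42 rect c(426.4,-2.6) 47x50 a25.9 circ(426.3,-3.8) r26.5 mean(426.2,-4.1) n100
```

```bash
cat > ref.py <<'E'
from h import *
import sys
from scipy.optimize import minimize
# fit known solid silhouette top outline: maximise IoU of mask vs. convex-hull projection (bands: list of (z, shape pts))
def circ(r,n=40): a=np.linspace(0,2*np.pi,n,endpoint=False); return np.stack([r*np.cos(a),r*np.sin(a)],1)
def rect(a,b): return np.array([[a,b],[-a,b],[-a,-b],[a,-b]])/2.
S=dict(jar=[(0,circ(30)),(52,circ(30)),(52,circ(28)),(72,circ(28))],
 bottle=[(0,circ(20)),(70,circ(20)),(80,circ(12.5)),(100,circ(12.5))],
 tin=[(0,rect(42,42)),(32,rect(44,44)),(42,rect(44,44))],
 brush=[(0,rect(108,32)),(24,rect(108,32)),(24,rect(120,40)),(48,rect(120,40))],
 jar_pad=[(0,circ(53)),(8,circ(53))],bottle_pad=[(0,circ(36)),(8,circ(36))],tin_pad=[(0,rect(80,80)),(8,rect(80,80))],
 brush_pad=[(0,rect(150,68)),(8,rect(150,68))],paper_sheet=[(0,rect(150,120)),(2,rect(150,120))],tack_cup=[(0,circ(25)),(42,circ(25))])
def sil(c,n,x,y,z0,a):
    ca,sa=np.cos(a),np.sin(a);R=np.array([[ca,-sa],[sa,ca]])
    lay=[np.c_[p@R.T+[x,y],np.full(len(p),z0+z)] for z,p in S[n]]
    m=np.zeros((420*4,560*4),np.uint8)
    for A,B in zip(lay[:-1],lay[1:]):
        h=cv2.convexHull(((proj(c,np.r_[A,B])+.5)*4).astype(np.float32)).round().astype(np.int32)
        cv2.fillConvexPoly(m,h,255)
    return cv2.resize(m,(560,420),interpolation=cv2.INTER_AREA)/255.
def fit(c,n,mask,x,y,z0,a,occ=None):
    w=np.ones(mask.shape) if occ is None else 1-occ
    k=np.zeros(mask.shape,bool);u,v=proj(c,[[x,y,z0]])[0].astype(int);k[max(0,v-90):v+90,max(0,u-90):u+90]=1;w=w*k
    f=lambda p:np.sum(w*np.abs(sil(c,n,p[0],p[1],z0,p[2])-mask))
    rs=minimize(f,[x,y,a],method="Nelder-Mead",options=dict(initial_simplex=np.array([[x,y,a],[x+5,y,a],[x,y+5,a],[x,y,a+.08]]),xatol=.05,fatol=.05))
    return rs.x,rs.fun
E
cat > run.py <<'E'
from ref import *
# args: cams  name,x,y,z0,deg ...
items=[(s.split(',')[0],*map(float,s.split(',')[1:])) for s in sys.argv[2:]]
for cam in sys.argv[1].split(','):
    c=ctrl.camera(cam);M={}
    for n,x,y,z0,a in items:
        best=None
        for r in ctrl.trace(cam,n):
            s=sil(c,n,x,y,z0,np.radians(a)); m=r["region"]
            iou=(s*m).sum()/(np.maximum(s,m).sum())
            if best is None or iou>best[0]: best=(iou,m)
        if best is None or best[0]<.15: print(cam,n,"none"); continue
        M[n]=best[1]
    occall={n:m for n,m in M.items() if 'pad' not in n and 'paper' not in n}
    for n,x,y,z0,a in items:
        if n not in M: continue
        occ=None
        if 'pad' in n or 'paper' in n:
            occ=np.zeros((420,560))
            for m in occall.values(): occ=np.maximum(occ,cv2.dilate(m.astype(np.uint8),np.ones((3,3))))
        p,f=fit(c,n,M[n].astype(float),x,y,z0,np.radians(a),occ)
        print(cam,n,"x %.1f y %.1f a %.1f  err %.0f/%d"%(p[0],p[1],np.degrees(p[2]),f,M[n].sum()))
E
python3 run.py top,side jar,636,4,8,0 bottle,599,-246,8,0 tin,458,156,8,43 brush,441,-156,8,90 jar_pad,454,155,0,0 bottle_pad,447,-157,0,0 tin_pad,635,5,0,7 brush_pad,603,-245,0,-35 paper_sheet,601,250,0,-19 tack_cup,426,-3,0,0
```

```text
top jar_pad none
top jar x 639.9 y 2.8 a -0.6  err 32/776
top bottle x 603.9 y -249.8 a 2.4  err 28/435
top tin x 461.5 y 156.4 a 44.4  err 36/486
top brush x 444.5 y -159.4 a 91.5  err 156/944
top bottle_pad x 449.1 y -159.3 a 2.6  err 37/196
top tin_pad x 639.8 y 4.6 a 6.5  err 33/517
top brush_pad x 606.3 y -247.4 a -34.9  err 52/1490
top paper_sheet x 603.6 y 250.9 a -20.0  err 137/3166
top tack_cup x 431.6 y -4.8 a -0.8  err 35/411
side bottle_pad none
side jar x 640.1 y 0.2 a 3.6  err 48/777
side bottle x 605.1 y -253.0 a -3.1  err 42/406
side tin x 460.6 y 153.4 a 41.3  err 59/589
side brush x 442.2 y -159.0 a 91.9  err 42/713
side jar_pad x 456.0 y 153.4 a 1.9  err 36/1034
side tin_pad x 638.6 y 1.7 a 6.0  err 31/346
side brush_pad x 606.3 y -252.6 a -36.2  err 32/490
side paper_sheet x 601.8 y 249.1 a -18.9  err 84/3096
side tack_cup x 430.2 y -11.3 a 6.1  err 69/441
```

```bash
cat > plan.py <<'E'
from h import *
import sys
x,y,z,a=map(float,sys.argv[1:5])
s=ctrl.get_state();p=np.array(s["tcp_pos"]);R=np.array(s["orientation"])
cur=np.degrees(np.arctan2(R[1,0],R[0,0]))
d=(a-cur+90)%180-90
t=R.T@(np.array([x,y,z])-p)
print("tcp",p.round(1),"jaw %.1f"%cur,"tilt",(R[:2,2]*1000).round(1),"turn %.1f"%d,"F",np.round(s["ft_force"],1),"gap %.1f"%s["finger_gap"],"t %.1f"%s["time_s"],"j6 %.2f"%s["joint_pos"][5])
print("units x %.4f y %.4f z %.4f wz %.4f (rows>=%.1f, rot rows %.1f)"%(*(t/500),-d/90,np.linalg.norm(t)/62.5,abs(d)/10.7))
E
python3 plan.py 461 155 150 -46.8
```

```text
tcp [ 117.  -511.8  238.7] jaw -77.1 tilt [-0.  -0.1] turn 30.3 F [ 0.7 -0.5  0.1] gap 88.3 t 2.3 j6 -0.22
units x -1.1467 y -0.9680 z 0.1774 wz -0.3369 (rows>=12.1, rot rows 2.8)
```

```bash
python3 -m handwheel '[[[1,-0.6,-0.5,0,0,0,-0.337],[1,-0.6,-0.5,0,0,0,-0.337],[1,-0.6,-0.5,0,0,0,-0.337],[1,-0.6,-0.5,0,0,0,-0.337],[1,-0.6,-0.5,0,0,0,-0.337],[1,-0.6,-0.5,0,0,0,-0.337],[1,-0.6,-0.5,0,0,0,-0.337],[1,-0.6,-0.5,0,0,0,-0.337]]]' 20; python3 plan.py 461 155 110 -46.8
```

```text
time_s: 3.3
tcp_pos: [294.1, -163.0, 238.9]
orientation: [[0.687, -0.727, 0.0], [-0.727, -0.687, -0.0], [0.001, 0.0, -1.0]]
ft_force: [-0.1, -0.1, -0.7]
finger_gap: 88.2
tcp [ 294.1 -163.   238.9] jaw -46.6 tilt [ 0.3 -0.5] turn -0.2 F [-0.1 -0.1 -0.7] gap 88.2 t 3.3 j6 -0.04
units x -0.2335 y -0.6793 z 0.2576 wz 0.0017 (rows>=6.1, rot rows 0.0)
```

```bash
python3 -m handwheel '[[[1,-0.2335,-0.679,0.1,0,0,0],[1,-0.2335,-0.679,0.1,0,0,0],[1,-0.2335,-0.679,0.1,0,0,0],[1,-0.2335,-0.679,0.257,0,0,0],[1,-0.2335,-0.679,0.257,0,0,0],[1,-0.2335,-0.679,0.257,0,0,0],[1,-0.2335,-0.679,0.257,0,0,0],[1,-0.2335,-0.679,0.257,0,0,0]]]' 20; python3 plan.py 461 155 12 -46.8
python3 - <<'E'
from h import *
for n in("top","side"):
    c=ctrl.camera(n);cv2.imwrite(f"pics/{n}1.png",cv2.resize(c["img"][120:320,100:380],None,fx=2,fy=2))
E
```

```text
time_s: 4.3
tcp_pos: [461.6, 153.0, 110.0]
orientation: [[0.685, -0.729, -0.001], [-0.729, -0.685, -0.0], [-0.0, 0.001, -1.0]]
ft_force: [-0.7, -0.7, 0.4]
finger_gap: 88.1
tcp [461.6 153.  110. ] jaw -46.8 tilt [-0.8 -0.3] turn 0.0 F [-0.7 -0.7  0.4] gap 88.1 t 4.3 j6 0.90
units x -0.0036 y -0.0020 z 0.1961 wz -0.0000 (rows>=1.6, rot rows 0.0)
```

View pics/side1.png

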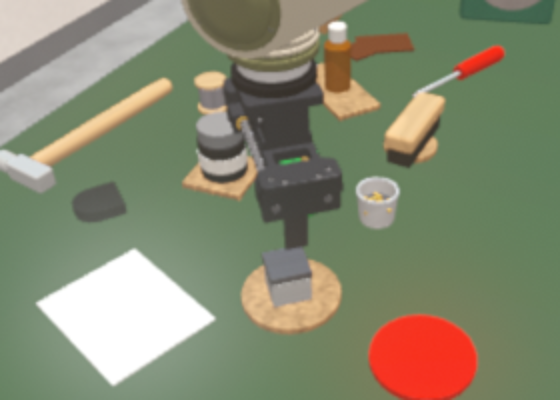

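The side view shows the open gripper above the tin at about crop pixel (288,275), with nothing in its way. I'll descend and grip.

```bash
python3 -m handwheel '[[[1,-0.003,-0.002,0.08,0,0,0],[1,-0.003,-0.002,0.14,0,0,0],[1,-0.003,-0.002,0.18,0,0,0],[1,-0.003,-0.002,0.196,0,0,0],[1,-0.003,-0.002,0.196,0,0,0],[0,-0.003,-0.002,0.196,0,0,0],[-0.2,-0.003,-0.002,0.196,0,0,0],[-0.4,-0.003,-0.002,0.196,0,0,0]]]' 15;python3 -m handwheel '[[[-0.5,0,0,0,0,0,0],[-0.5,0,0,0,0,0,0],[-0.5,0,0,0,0,0,0],[-0.5,0,0,0,0,0,0]]]' 15; python3 plan.py 601.5 250 110 -20
```

```text
time_s: 5.4
tcp_pos: [461.2, 155.7, 12.6]
orientation: [[0.685, -0.729, 0.001], [-0.729, -0.685, 0.0], [0.0, -0.001, -1.0]]
ft_force: [-0.4, 0.4, -0.2]
finger_gap: 60.3
time_s: 5.9
tcp_pos: [461.0, 155.8, 12.3]
orientation: [[0.685, -0.729, -0.0], [-0.729, -0.685, 0.0], [-0.0, 0.0, -1.0]]
ft_force: [-2.0, 1.7, 2.8]
finger_gap: 42.1
tcp [461.  155.8  12.3] jaw -46.8 tilt [-0.2  0.1] turn 26.8 F [-2.   1.7  2.8] gap 42.1 t 5.9 j6 0.90
units x 0.0551 y -0.3339 z -0.1955 wz -0.2977 (rows>=3.1, rot rows 2.5)
```

```bash
python3 -m handwheel '[[[-0.5,0,0,-0.05,0,0,0],[-0.5,0,0,-0.12,0,0,0],[-0.5,0,0,-0.196,0,0,0],[-0.5,0.055,-0.334,-0.196,0,0,0.41],[-0.5,0.055,-0.334,-0.196,0,0,0.41],[-0.5,0.055,-0.334,-0.196,0,0,0.41],[-0.5,0.055,-0.334,-0.196,0,0,0.41],[-0.5,0.055,-0.334,-0.196,0,0,0.41]]]' 20; python3 -m handwheel '[[[-0.5,0,0,0,0,0,0]]]' 20;python3 plan.py 601.5 250 6.8 -83.7
```

```text
time_s: 6.9
tcp_pos: [601.4, 249.9, 109.3]
orientation: [[0.111, -0.994, -0.001], [-0.994, -0.111, -0.0], [0.0, 0.001, -1.0]]
ft_force: [0.7, 0.1, -1.5]
finger_gap: 41.8
time_s: 7.02
tcp_pos: [601.3, 249.7, 110.1]
orientation: [[0.111, -0.994, -0.0], [-0.994, -0.111, -0.0], [0.0, 0.0, -1.0]]
ft_force: [-0.2, -0.0, -1.5]
finger_gap: 41.9
tcp [601.3 249.7 110.1] jaw -83.6 tilt [-0.4 -0.2] turn -0.1 F [-0.2 -0.  -1.5] gap 41.9 t 7.0 j6 1.67
units x -0.0006 y -0.0005 z 0.2067 wz 0.0010 (rows>=1.7, rot rows 0.0)
```

```bash
python3 -m handwheel '[[[-0.5,0,0,0.08,0,0,0],[-0.5,0,0,0.14,0,0,0],[-0.5,0,0,0.18,0,0,0],[-0.5,0,0,0.197,0,0,0],[-0.5,0,0,0.203,0,0,0],[-0.5,0,0,0.206,0,0,0],[-0.5,0,0,0.206,0,0,0]]]';python3 -m handwheel '[[[0.1,0,0,0,0,0,0],[0.4,0,0,0,0,0,0],[1,0,0,0,0,0,0],[1,0,0,-0.1,0,0,0],[1,0,0,-0.12,0,0,-0.3],[1,0,0,-0.12,0,0,-0.6],[1,0,0,-0.12,0,0,-0.9],[1,0,0,-0.12,0,0,-1]]]'; python3 -m handwheel '[[[1,0,0,0,0,0,0],[1,0,0,0,0,0,0],[1,0,0,0,0,0,0]]]';python3 plan.py 601.5 250 6.8 6.3
```

```text
time_s: 7.9
tcp_pos: [601.9, 250.1, 7.9]
orientation: [[0.11, -0.994, 0.001], [-0.994, -0.11, 0.0], [-0.0, -0.001, -1.0]]
ft_force: [-1.1, -0.5, -1.8]
finger_gap: 42.4
time_s: 8.9
tcp_pos: [601.6, 250.0, 67.3]
orientation: [[0.762, -0.648, 0.0], [-0.648, -0.762, 0.0], [0.0, -0.0, -1.0]]
ft_force: [-1.0, 1.3, -0.1]
finger_gap: 88.2
time_s: 9.28
tcp_pos: [601.6, 250.0, 67.2]
orientation: [[0.757, -0.654, -0.0], [-0.654, -0.757, 0.0], [-0.0, 0.0, -1.0]]
ft_force: [0.4, -0.6, -0.4]
finger_gap: 88.2
tcp [601.6 250.   67.2] jaw -40.8 tilt [-0.  0.] turn 47.1 F [ 0.4 -0.6 -0.4] gap 88.2 t 9.3 j6 0.93
units x -0.0002 y 0.0001 z 0.1208 wz -0.5238 (rows>=1.0, rot rows 4.4)
```

```bash
python3 -m handwheel '[[[1,0,0,0,0,0,-0.524],[1,0,0,0,0,0,-0.524],[1,0,0,0,0,0,-0.524],[1,0,0,0,0,0,-0.524],[1,0,0,0,0,0,-0.524],[1,0,0,0.06,0,0,-0.524],[1,0,0,0.119,0,0,-0.524],[1,0,0,0.12,0,0,-0.524]]]' 10;python3 -m handwheel '[[[0.2,0,0,0,0,0,0],[0,0,0,0,0,0,0],[-0.2,0,0,0,0,0,0],[-0.5,0,0,0,0,0,0],[-0.5,0,0,0,0,0,0],[-0.5,0,0,0,0,0,0]]]' 10;python3 plan.py 601.5 250 6.8 6.3
```

```text
time_s: 10.28
tcp_pos: [600.6, 249.7, 5.5]
orientation: [[0.994, 0.111, -0.004], [0.111, -0.994, -0.001], [-0.004, 0.0, -1.0]]
ft_force: [0.4, -0.2, 0.3]
finger_gap: 88.5
time_s: 11.02
tcp_pos: [601.6, 250.0, 7.4]
orientation: [[0.994, 0.112, 0.0], [0.112, -0.994, -0.0], [0.0, 0.0, -1.0]]
ft_force: [-1.3, -0.6, 2.3]
finger_gap: 41.8
tcp [601.6 250.    7.4] jaw 6.4 tilt [ 0. -0.] turn -0.1 F [-1.3 -0.6  2.3] gap 41.8 t 11.0 j6 0.10
units x -0.0002 y 0.0000 z 0.0012 wz 0.0016 (rows>=0.0, rot rows 0.0)
```

```bash
python3 -m handwheel '[[[0,0,0,0,0,0,0],[0.4,0,0,0,0,0,0],[1,0,0,0,0,0,0],[1,0,0,0,0,0,0],[1,0,0,-0.08,0,0,0],[1,0,0,-0.2,0,0,0],[1,0,0,-0.29,0,0,0],[1,0,0,-0.29,0,0,0]]]' 10;python3 plan.py 640 1.8 150 -90; python3 run.py top,side tin,601.6,250,2,6.4 jar,640,1,8,0
```

```text
time_s: 12.02
tcp_pos: [603.0, 250.4, 156.3]
orientation: [[0.994, 0.112, 0.007], [0.112, -0.994, 0.002], [0.007, -0.001, -1.0]]
ft_force: [-0.7, -0.5, -0.1]
finger_gap: 88.0
tcp [603.  250.4 156.3] jaw 6.5 tilt [7.1 1.6] turn 83.5 F [-0.7 -0.5 -0.1] gap 88.0 t 12.0 j6 0.10
units x 0.0176 y 0.5024 z 0.0122 wz -0.9283 (rows>=4.0, rot rows 7.8)
top tin x 602.2 y 240.0 a 31.7  err 244/245
top jar x 640.2 y 2.8 a 0.2  err 27/768
side tin none
side jar x 641.0 y -0.9 a -0.7  err 53/764
```

```bash
python3 -m handwheel '[[[1,0.018,0.502,0.0,0,0,-0.928],[1,0.018,0.502,0,0,0,-0.928],[1,0.018,0.502,0,0,0,-0.928],[1,0.018,0.502,0,0,0,-0.928],[1,0.018,0.502,0,0,0,-0.928],[1,0.018,0.502,0,0,0,-0.928],[1,0.018,0.502,0,0,0,-0.928],[1,0.018,0.502,0,0,0,-0.928]]]' 10;python3 -m handwheel '[[[1,0,0,0,0,0,0],[1,0,0,0,0,0,0]]]'; python3 run.py top,side tin,601.6,250,2,6.4;python3 plan.py 640.5 1.5 28 -90; 
```

```text
time_s: 13.32
tcp_pos: [638.5, 1.6, 151.3]
orientation: [[-0.005, 1.0, -0.001], [1.0, 0.005, 0.0], [0.0, -0.001, -1.0]]
ft_force: [0.4, 0.3, 0.4]
finger_gap: 88.5
time_s: 13.58
tcp_pos: [638.6, 1.6, 151.8]
orientation: [[0.004, 1.0, -0.001], [1.0, -0.004, 0.0], [0.0, -0.001, -1.0]]
ft_force: [-0.6, -0.8, -0.3]
finger_gap: 88.0
top tin x 605.7 y 250.0 a 9.3  err 108/408
side tin x 603.5 y 247.3 a 9.7  err 61/723
tcp [638.7   1.6 152.1] jaw 89.9 tilt [-0.1  0. ] turn 0.1 F [0.  0.7 0.8] gap 88.3 t 13.8 j6 -1.75
units x -0.0002 y 0.0036 z 0.2483 wz -0.0013 (rows>=2.0, rot rows 0.0)
```

```bash
python3 -m handwheel '[[[1,0,0,0.08,0,0,0],[1,0,0,0.16,0,0,0],[1,0,0,0.22,0,0,0],[1,0,0,0.247,0,0,0],[1,0,0,0.247,0,0,0],[0.6,0,0,0.247,0,0,0],[0.3,0,0,0.247,0,0,0],[0,0,0,0.247,0,0,0]]]' 15;python3 -m handwheel '[[[-0.1,0,0,0,0,0,0],[-0.1,0,0,0,0,0,0],[-0.1,0,0,0,0,0,0]]]' 20; python3 plan.py 454.5 154.5 150 -90
```

```text
time_s: 14.78
tcp_pos: [639.0, 1.8, 29.5]
orientation: [[0.001, 1.0, 0.001], [1.0, -0.001, 0.0], [0.0, 0.001, -1.0]]
ft_force: [-0.0, 3.3, 3.2]
finger_gap: 60.4
time_s: 15.15
tcp_pos: [639.0, 1.9, 29.5]
orientation: [[0.001, 1.0, 0.001], [1.0, -0.001, 0.0], [0.0, 0.001, -1.0]]
ft_force: [-1.9, 2.6, 6.1]
finger_gap: 59.0
tcp [639.    1.9  29.5] jaw 90.0 tilt [1.  0.4] turn 0.0 F [-1.9  2.6  6.1] gap 59.0 t 15.2 j6 -1.75
units x 0.3051 y -0.3690 z -0.2413 wz -0.0005 (rows>=4.3, rot rows 0.0)
```

```bash
python3 -m handwheel '[[[-0.1,0,0,-0.05,0,0,0],[-0.1,0,0,-0.12,0,0,0],[-0.1,0,0,-0.24,0,0,0],[-0.1,0,0,-0.24,0,0,0],[-0.1,0,0,-0.24,0,0,0]]]' 20; python3 run.py top,side jar_pad,455,154,0,0 tin,603,250,2,6.4
python3 - <<'E'
from h import *
for n in("top","side"):
    c=ctrl.camera(n);cv2.imwrite(f"pics/{n}2.png",c["img"])
E
```

```text
time_s: 15.78
tcp_pos: [638.1, 1.6, 147.3]
orientation: [[0.001, 1.0, -0.002], [1.0, -0.001, 0.0], [0.0, -0.002, -1.0]]
ft_force: [0.4, 0.2, -1.7]
finger_gap: 59.2
top jar_pad x 478.0 y 188.4 a -8.0  err 1264/456
top tin x 603.7 y 249.7 a 7.8  err 46/470
side jar_pad x 456.0 y 155.5 a 1.8  err 56/1555
side tin x 602.8 y 247.1 a 8.4  err 56/729
```

View pics/top2.png

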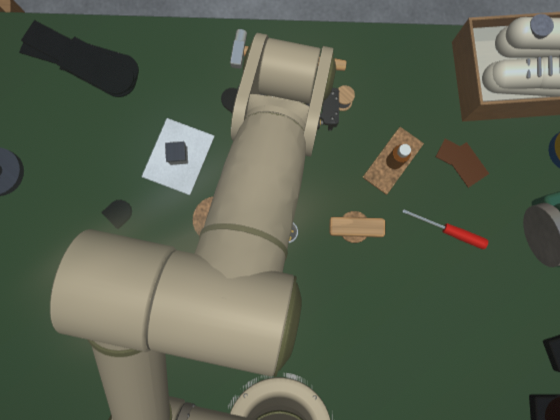

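View pics/side2.png

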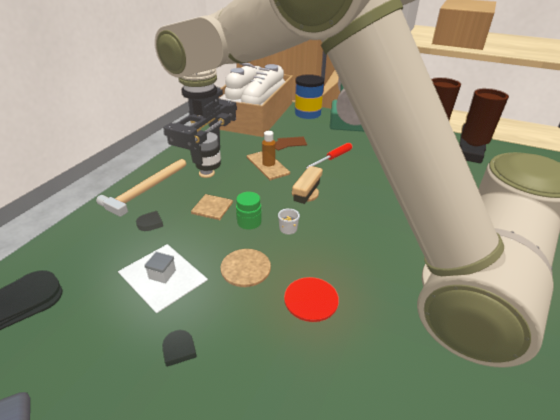

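```bash
python3 plan.py 454.7 156.5 120 -90; python3 -m handwheel '[[[-0.1,0.309,-0.367,0,0,0,0],[-0.1,0.309,-0.367,0,0,0,0],[-0.1,0.309,-0.367,0,0,0,0],[-0.1,0.309,-0.367,0,0,0,0],[-0.1,0.309,-0.367,0,0,0,0],[-0.1,0.309,-0.367,0.06,0,0,0],[-0.1,0.309,-0.367,0.06,0,0,0],[-0.1,0.309,-0.367,0.06,0,0,0]]]' 20;python3 plan.py 454.7 156.5 29 -90
```

```text
tcp [638.6   1.6 148.2] jaw 90.0 tilt [-0.8  0.1] turn 0.0 F [ 0.2 -0.3 -2.3] gap 59.4 t 16.2 j6 -1.75
units x 0.3095 y -0.3679 z 0.0567 wz -0.0004 (rows>=3.9, rot rows 0.0)
time_s: 17.18
tcp_pos: [456.1, 155.9, 119.5]
orientation: [[0.001, 1.0, 0.001], [1.0, -0.001, 0.0], [0.0, 0.001, -1.0]]
ft_force: [-1.1, -0.4, -1.8]
finger_gap: 59.3
tcp [456.1 155.9 119.5] jaw 89.9 tilt [1. 0.] turn 0.1 F [-1.1 -0.4 -1.8] gap 59.3 t 17.2 j6 -1.48
units x 0.0012 y -0.0030 z 0.1809 wz -0.0008 (rows>=1.4, rot rows 0.0)
```

```bash
python3 -m handwheel '[[[-0.1,0.001,-0.003,0.08,0,0,0],[-0.1,0.001,-0.003,0.13,0,0,0],[-0.1,0.001,-0.003,0.16,0,0,0],[-0.1,0.001,-0.003,0.172,0,0,0],[-0.1,0.001,-0.003,0.177,0,0,0],[-0.1,0.001,-0.003,0.18,0,0,0],[-0.1,0.001,-0.003,0.18,0,0,0]]]' 20;python3 plan.py 454.7 156.5 29 -90
```

```text
time_s: 18.05
tcp_pos: [454.3, 156.7, 29.5]
orientation: [[0.001, 1.0, 0.001], [1.0, -0.001, 0.0], [0.0, 0.001, -1.0]]
ft_force: [-0.6, -0.8, 2.6]
finger_gap: 59.2
tcp [454.3 156.7  29.5] jaw 90.0 tilt [1.4 0.1] turn 0.0 F [-0.6 -0.8  2.6] gap 59.2 t 18.1 j6 -1.48
units x -0.0005 y 0.0008 z 0.0009 wz -0.0004 (rows>=0.0, rot rows 0.0)
```

```bash
python3 -m handwheel '[[[0.2,0,0,0,0,0,0],[0.6,0,0,0,0,0,0],[1,0,0,0,0,0,0],[1,0,0,-0.002,0,0,0],[1,0,0,-0.002,0,0,0.25],[1,0,0,-0.002,0,0,0.5],[1,0,0,-0.002,0,0,0.75],[1,0,0,-0.002,0,0,1]]]' 8;python3 -m handwheel '[[[1,0,0,0,0,0,0.55],[1,0,0,0,0,0,0.55],[1,0,0,0,0,0,0.55],[1,0,0,0,0,0,0.55],[1,0,0,0,0,0,0.55],[1,0,0,0,0,0,0.55],[1,0,0,0,0,0,0.55]]]' 8;python3 plan.py 454.7 156.5 30 0
```

```text
time_s: 19.05
tcp_pos: [453.8, 156.7, 29.7]
orientation: [[0.687, 0.727, -0.0], [0.727, -0.687, 0.0], [0.0, -0.0, -1.0]]
ft_force: [-0.3, 0.3, 0.2]
finger_gap: 87.9
time_s: 19.92
tcp_pos: [453.8, 156.7, 29.7]
orientation: [[0.999, -0.042, -0.0], [-0.042, -0.999, -0.0], [-0.0, 0.0, -1.0]]
ft_force: [-0.7, 0.0, 0.2]
finger_gap: 88.0
tcp [453.8 156.7  29.7] jaw -2.4 tilt [-0.1 -0. ] turn 2.4 F [-0.7  0.   0.2] gap 88.0 t 19.9 j6 0.13
units x 0.0018 y 0.0004 z -0.0006 wz -0.0264 (rows>=0.0, rot rows 0.2)
```

```bash
python3 -m handwheel '[[[0.8,0.002,0,0,0,0,0],[0.6,0.002,0,0,0,0,0],[0.5,0.002,0,0,0,0,0],[0.4,0.002,0,0,0,0,0],[0.3,0.002,0,0,0,0,0],[0.2,0.002,0,0,0,0,0],[0.1,0.002,0,0,0,0,0],[0.1,0.002,0,0,0,0,0]]]' 6;python3 plan.py 454.7 156.5 30 0
```

```text
time_s: 20.92
tcp_pos: [454.8, 156.7, 29.7]
orientation: [[0.999, -0.044, -0.0], [-0.044, -0.999, 0.0], [-0.0, -0.0, -1.0]]
ft_force: [-2.4, -0.6, 1.6]
finger_gap: 59.6
tcp [454.8 156.7  29.7] jaw -2.5 tilt [-0.1  0. ] turn 2.5 F [-2.4 -0.6  1.6] gap 59.6 t 20.9 j6 0.13
units x -0.0002 y 0.0004 z -0.0007 wz -0.0279 (rows>=0.0, rot rows 0.2)
```

Jar is centred on the tool. Release, lift, go to the tin.

```bash
python3 -m handwheel '[[[0.2,0,0,0,0,0,0],[0.5,0,0,0,0,0,0],[1,0,0,0,0,0,0],[1,0,0,0,0,0,0],[1,0,0,-0.08,0,0,0],[1,0,0,-0.18,0,0,0],[1,0,0,-0.25,0,0,0],[1,0,0,-0.25,0,0,0]]]' 8;python3 plan.py 601.6 250 150 -83.6
```

```text
time_s: 21.92
tcp_pos: [456.0, 156.8, 157.0]
orientation: [[0.999, -0.044, 0.005], [-0.044, -0.999, 0.0], [0.005, -0.001, -1.0]]
ft_force: [1.1, 0.5, 0.1]
finger_gap: 87.9
tcp [456.  156.8 157. ] jaw -2.5 tilt [5.3 0.5] turn -81.1 F [1.1 0.5 0.1] gap 87.9 t 21.9 j6 0.13
units x 0.2827 y -0.1989 z 0.0155 wz 0.9011 (rows>=2.8, rot rows 7.6)
```

```bash
python3 -m handwheel '[[[1,0.285,-0.199,0,0,0,0.901],[1,0.285,-0.199,0,0,0,0.901],[1,0.285,-0.199,0,0,0,0.901],[1,0.285,-0.199,0,0,0,0.901],[1,0.285,-0.199,0,0,0,0.901],[1,0.285,-0.199,0,0,0,0.901],[1,0.285,-0.199,0,0,0,0.901],[1,0.285,-0.199,0,0,0,0.901]]]' 8;python3 -m handwheel '[[[1,0,0,0,0,0,0]]]'; python3 plan.py 601.6 250 7 -83.6;  python3 run.py top,side jar_pad,455,156,0,0 jar,455,156,8,0 tin_pad,637,3,0,6.5
```

```text
time_s: 22.92
tcp_pos: [601.2, 249.7, 152.9]
orientation: [[0.107, -0.994, -0.002], [-0.994, -0.107, -0.0], [0.0, 0.002, -1.0]]
ft_force: [1.0, 0.1, -0.9]
finger_gap: 88.4
time_s: 23.05
tcp_pos: [601.2, 249.7, 153.3]
orientation: [[0.112, -0.994, -0.002], [-0.994, -0.112, -0.0], [0.0, 0.002, -1.0]]
ft_force: [1.1, 0.3, -0.1]
finger_gap: 88.0
tcp [601.2 249.7 153.3] jaw -83.5 tilt [-1.9 -0.4] turn -0.1 F [ 1.1  0.3 -0.1] gap 88.0 t 23.1 j6 1.67
units x -0.0005 y -0.0014 z 0.2925 wz 0.0006 (rows>=2.3, rot rows 0.0)
top tin_pad none
top jar_pad x 457.3 y 155.8 a 0.3  err 43/1004
top jar x 457.1 y 155.4 a 1.6  err 62/663
side jar_pad x 456.8 y 153.3 a 3.5  err 36/805
side jar x 456.3 y 154.1 a 4.4  err 51/1195
side tin_pad x 639.0 y 1.9 a 7.9  err 33/681
```

```bash
python3 -m handwheel '[[[1,0,-0.0005,0.1,0,0,0],[1,0,-0.0005,0.2,0,0,0],[1,0,-0.0005,0.27,0,0,0],[1,0,-0.0005,0.292,0,0,0],[1,0,-0.0005,0.292,0,0,0],[0.4,0,-0.0005,0.292,0,0,0],[0,0,-0.0005,0.292,0,0,0],[-0.3,0,-0.0005,0.292,0,0,0]]]' 15;python3 -m handwheel '[[[-0.5,0,0,0,0,0,0],[-0.5,0,0,0,0,0,0],[-0.5,0,0,0,0,0,0],[-0.5,0,0,-0.05,0,0,0],[-0.5,0,0,-0.15,0,0,0],[-0.5,0,0,-0.25,0,0,0],[-0.5,0,0,-0.25,0,0,0]]]' 20; python3 plan.py 637.7 4.2 120 -83.6
```

```text
time_s: 24.45
tcp_pos: [602.1, 249.9, 9.4]
orientation: [[0.112, -0.994, 0.001], [-0.994, -0.112, 0.0], [-0.0, -0.001, -1.0]]
ft_force: [-0.3, -0.1, 0.6]
finger_gap: 59.7
time_s: 25.32
tcp_pos: [603.3, 250.3, 137.7]
orientation: [[0.112, -0.994, 0.007], [-0.994, -0.112, 0.002], [-0.001, -0.007, -1.0]]
ft_force: [-0.2, -0.7, -2.1]
finger_gap: 41.8
tcp [603.3 250.3 137.7] jaw -83.6 tilt [7.1 1.6] turn -0.0 F [-0.2 -0.7 -2.1] gap 41.8 t 25.3 j6 1.67
units x 0.4968 y -0.0132 z 0.0351 wz 0.0001 (rows>=4.0, rot rows 0.0)
```

```bash
python3 -m handwheel '[[[-0.5,0.497,-0.0135,0,0,0,0],[-0.5,0.497,-0.0135,0,0,0,0],[-0.5,0.497,-0.0135,0,0,0,0],[-0.5,0.497,-0.0135,0,0,0,0],[-0.5,0.497,-0.0135,0.05,0,0,0],[-0.5,0.497,-0.0135,0.1,0,0,0],[-0.5,0.497,-0.0135,0.1,0,0,0],[-0.5,0.497,-0.0135,0.1,0,0,0]]]' 20; python3 plan.py 637.7 4.2 13 -83.6
```

```text
time_s: 26.32
tcp_pos: [636.3, 3.8, 84.0]
orientation: [[0.112, -0.994, 0.0], [-0.994, -0.112, -0.0], [0.0, -0.0, -1.0]]
ft_force: [-0.4, -0.5, -1.0]
finger_gap: 41.6
tcp [636.3   3.8  84. ] jaw -83.6 tilt [ 0.2 -0. ] turn -0.0 F [-0.4 -0.5 -1. ] gap 41.6 t 26.3 j6 1.28
units x -0.0005 y -0.0027 z 0.1420 wz 0.0002 (rows>=1.1, rot rows 0.0)
```

```bash
python3 -m handwheel '[[[-0.5,0,-0.003,0.06,0,0,0],[-0.5,0,-0.003,0.1,0,0,0],[-0.5,0,-0.003,0.125,0,0,0],[-0.5,0,-0.003,0.135,0,0,0],[-0.5,0,-0.003,0.139,0,0,0],[-0.5,0,-0.003,0.139,0,0,0]]]' 20; python3 plan.py 637.7 4.2 13 -83.6
```

```text
time_s: 27.08
tcp_pos: [638.1, 3.8, 14.9]
orientation: [[0.111, -0.994, 0.001], [-0.994, -0.111, -0.0], [0.0, -0.001, -1.0]]
ft_force: [0.4, 0.3, -1.3]
finger_gap: 42.0
tcp [638.1   3.8  14.9] jaw -83.6 tilt [ 1.2 -0.2] turn -0.0 F [ 0.4  0.3 -1.3] gap 42.0 t 27.1 j6 1.28
units x -0.0009 y 0.0007 z 0.0038 wz 0.0000 (rows>=0.0, rot rows 0.0)
```

```bash
python3 -m handwheel '[[[-0.5,0,0,0.001,0,0,0],[-0.5,0,0,0.002,0,0,0]]]' 20; python3 -m handwheel '[[[-0.5,0,0,0.001,0,0,0],[-0.5,0,0,0.001,0,0,0]]]' 20
```

```text
time_s: 27.32
tcp_pos: [638.1, 3.8, 14.8]
orientation: [[0.112, -0.994, 0.001], [-0.994, -0.112, -0.0], [0.0, -0.001, -1.0]]
ft_force: [-5.5, 0.5, 10.7]
finger_gap: 41.6
time_s: 27.58
tcp_pos: [638.1, 3.8, 14.8]
orientation: [[0.112, -0.994, 0.001], [-0.994, -0.112, -0.0], [0.001, -0.001, -1.0]]
ft_force: [-6.7, 1.1, 11.8]
finger_gap: 41.9
```

```bash
python3 -m handwheel '[[[-0.3,0,0,-0.001,0,0,0],[0.2,0,0,-0.001,0,0,0],[1,0,0,-0.001,0,0,0],[1,0,0,-0.002,0,0,0],[1,0,0,-0.08,0,0,0],[1,0,0,-0.18,0,0,0],[1,0,0,-0.27,0,0,0],[1,0,0,-0.27,0,0,0]]]' 20;python3 plan.py 600 -250 160 90
```

```text
time_s: 28.58
tcp_pos: [639.2, 3.6, 151.5]
orientation: [[0.112, -0.994, 0.007], [-0.994, -0.112, -0.001], [0.002, -0.007, -1.0]]
ft_force: [-1.0, -0.1, -0.5]
finger_gap: 88.4
tcp [639.2   3.6 151.5] jaw -83.6 tilt [ 6.9 -1.2] turn -6.4 F [-1.  -0.1 -0.5] gap 88.4 t 28.6 j6 1.28
units x 0.4954 y 0.1343 z -0.0169 wz 0.0712 (rows>=4.1, rot rows 0.6)
```

```bash
python3 -m handwheel '[[[1,0.495,0.132,-0.03,0,0,0.071],[1,0.495,0.132,-0.03,0,0,0.071],[1,0.495,0.132,-0.03,0,0,0.071],[1,0.495,0.132,-0.03,0,0,0.071],[1,0.495,0.132,-0.03,0,0,0.071],[1,0.495,0.132,-0.03,0,0,0.071],[1,0.495,0.132,-0.03,0,0,0.071]]]' 20;python3 plan.py 602.5 -249.7 48 90;  python3 run.py top,side tin,638,4,8,6.4 tin_pad,637.6,4,0,6.5 jar,457,155,8,0
python3 - <<'E'
from h import *
for n in("top","side"):
    c=ctrl.camera(n);cv2.imwrite(f"pics/{n}3.png",c["img"])
E
```

```text
time_s: 29.45
tcp_pos: [600.0, -247.8, 162.2]
orientation: [[0.002, -1.0, -0.001], [-1.0, -0.002, 0.001], [-0.001, 0.001, -1.0]]
ft_force: [0.3, -0.3, -0.4]
finger_gap: 88.4
tcp [ 600.  -247.8  162.2] jaw -89.9 tilt [-0.7  0.7] turn -0.1 F [ 0.3 -0.3 -0.4] gap 88.4 t 29.4 j6 1.00
units x 0.0040 y -0.0052 z 0.2285 wz 0.0013 (rows>=1.8, rot rows 0.0)
top jar none
top tin x 640.0 y 3.1 a 6.4  err 50/424
top tin_pad x 639.5 y 4.8 a 7.0  err 44/719
side tin x 639.4 y 2.1 a 13.0  err 27/471
side tin_pad x 639.6 y 0.1 a 7.9  err 61/349
side jar x 456.1 y 154.0 a 1.0  err 53/1130
```

View pics/top3.png

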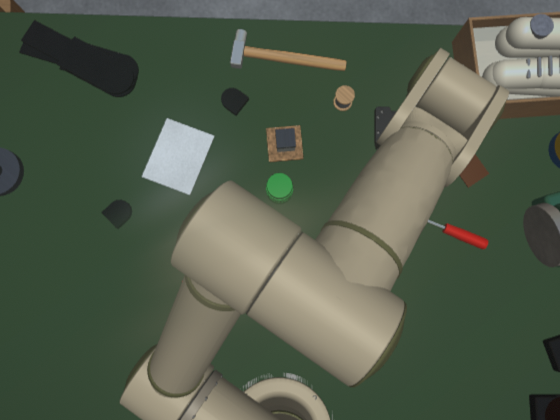

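View pics/side3.png

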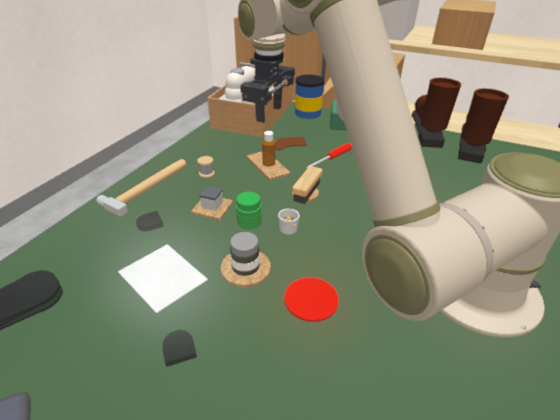

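```bash
python3 -m handwheel '[[[1,0.004,-0.005,0.02,0,0,0],[1,0.004,-0.005,0.09,0,0,0],[1,0.004,-0.005,0.16,0,0,0],[1,0.004,-0.005,0.21,0,0,0],[1,0.004,-0.005,0.228,0,0,0],[1,0.004,-0.005,0.228,0,0,0],[0.6,0.004,-0.005,0.228,0,0,0],[0.3,0.004,-0.005,0.228,0,0,0]]]' 8;python3 -m handwheel '[[[0.1,0,0,0,0,0,0],[-0.1,0,0,0,0,0,0],[-0.3,0,0,0,0,0,0],[-0.5,0,0,0,0,0,0],[-0.5,0,0,0,0,0,0],[-0.5,0,0,0,0,0,0]]]' 10;python3 plan.py 601 250 170 90
```

```text
time_s: 30.95
tcp_pos: [602.5, -251.7, 49.6]
orientation: [[0.0, -1.0, 0.001], [-1.0, -0.0, -0.001], [0.001, -0.001, -1.0]]
ft_force: [-0.1, -0.1, -0.4]
finger_gap: 70.3
time_s: 31.7
tcp_pos: [602.2, -251.4, 48.8]
orientation: [[0.0, -1.0, 0.0], [-1.0, -0.0, 0.0], [-0.0, -0.0, -1.0]]
ft_force: [0.0, 0.2, 1.2]
finger_gap: 39.1
tcp [ 602.2 -251.4   48.8] jaw -90.0 tilt [0.1 0. ] turn -0.0 F [0.  0.2 1.2] gap 39.1 t 31.7 j6 1.00
units x -1.0029 y 0.0022 z -0.2424 wz 0.0002 (rows>=8.3, rot rows 0.0)
```

```bash
python3 -m handwheel '[[[-0.5,0,0,-0.05,0,0,0],[-0.5,0,0,-0.12,0,0,0],[-0.5,0,0,-0.24,0,0,0],[-0.5,-0.1,0,-0.24,0,0,0],[-0.5,-0.98,0,-0.24,0,0,0],[-0.5,-0.98,0,-0.24,0,0,0],[-0.5,-0.98,0,-0.24,0,0,0],[-0.5,-0.98,0,-0.24,0,0,0]]]' 15; python3 plan.py 601 250 170 90
```

```text
time_s: 32.7
tcp_pos: [601.8, 50.4, 168.7]
orientation: [[-0.0, -1.0, -0.0], [-1.0, 0.0, -0.0], [0.0, 0.0, -1.0]]
ft_force: [1.3, -0.1, -1.7]
finger_gap: 39.6
tcp [601.8  50.4 168.7] jaw -90.0 tilt [-0.1 -0.1] turn 0.0 F [ 1.3 -0.1 -1.7] gap 39.6 t 32.7 j6 1.46
units x -0.3992 y 0.0015 z -0.0027 wz -0.0000 (rows>=3.2, rot rows 0.0)
```

```bash
python3 -m handwheel '[[[-0.5,-0.38,0,0,0,0,0],[-0.5,-0.38,0,0,0,0,0],[-0.5,-0.38,0,0,0,0,0],[-0.5,-0.38,0,0.02,0,0,0],[-0.5,-0.38,0,0.1,0,0,0],[-0.5,-0.38,0,0.18,0,0,0],[-0.5,-0.38,0,0.22,0,0,0],[-0.5,-0.38,0,0.23,0,0,0]]]' 15; python3 -m handwheel '[[[-0.5,0,0,0.004,0,0,0],[-0.5,0,0,0.008,0,0,0]]]' 15;python3 plan.py 601 250 42.8 90
```

```text
time_s: 33.7
tcp_pos: [601.5, 237.3, 52.1]
orientation: [[-0.001, -1.0, -0.003], [-1.0, 0.001, -0.001], [0.001, 0.003, -1.0]]
ft_force: [0.8, 0.1, -0.8]
finger_gap: 39.6
time_s: 33.95
tcp_pos: [602.6, 238.4, 50.7]
orientation: [[-0.0, -1.0, 0.002], [-1.0, 0.0, 0.0], [-0.0, -0.002, -1.0]]
ft_force: [0.7, -0.2, -1.6]
finger_gap: 39.3
tcp [602.6 238.4  50.7] jaw -90.0 tilt [1.7 0.3] turn 0.0 F [ 0.7 -0.2 -1.6] gap 39.3 t 34.0 j6 1.77
units x -0.0232 y 0.0033 z 0.0158 wz -0.0000 (rows>=0.2, rot rows 0.0)
```

```bash
python3 -m handwheel '[[[-0.5,-0.023,0,0.004,0,0,0],[-0.5,-0.023,0,0.008,0,0,0],[-0.5,-0.023,0,0.011,0,0,0],[-0.5,-0.023,0,0.013,0,0,0],[-0.5,-0.023,0,0.013,0,0,0]]]' 15; python3 plan.py 601 250 42.8 90
```

```text
time_s: 34.58
tcp_pos: [602.1, 249.9, 43.2]
orientation: [[0.0, -1.0, -0.0], [-1.0, -0.0, -0.0], [0.0, 0.0, -1.0]]
ft_force: [0.1, 0.9, -1.2]
finger_gap: 39.5
tcp [602.1 249.9  43.2] jaw -90.0 tilt [-0.1 -0. ] turn -0.0 F [ 0.1  0.9 -1.2] gap 39.5 t 34.6 j6 1.78
units x -0.0002 y 0.0022 z 0.0008 wz 0.0000 (rows>=0.0, rot rows 0.0)
```

```bash
python3 -m handwheel '[[[-0.5,0,0,0.001,0,0,0],[-0.5,0,0,0.001,0,0,0]]]' 15;  python3 -m handwheel '[[[-0.5,0,0,0.001,0,0,0],[-0.5,0,0,0.001,0,0,0]]]' 15
```

```text
time_s: 34.83
tcp_pos: [602.2, 250.0, 42.8]
orientation: [[0.0, -1.0, 0.0], [-1.0, -0.0, 0.0], [-0.0, -0.0, -1.0]]
ft_force: [0.2, -0.2, -1.4]
finger_gap: 39.9
time_s: 35.08
tcp_pos: [602.4, 250.0, 42.7]
orientation: [[0.0, -1.0, 0.001], [-1.0, -0.0, 0.0], [-0.0, -0.001, -1.0]]
ft_force: [-0.4, -0.5, 1.9]
finger_gap: 39.2
```

```bash
python3 -m handwheel '[[[-0.3,0,0,-0.001,0,0,0],[0,0,0,-0.001,0,0,0],[0.5,0,0,-0.001,0,0,0],[1,0,0,-0.001,0,0,0],[1,0,0,-0.08,0,0,0],[1,0,0,-0.18,0,0,0],[1,0,0,-0.25,0,0,0],[1,0,0,-0.25,0,0,0]]]' 15;  python3 plan.py 441.5 -157.5 150 0
```

```text
time_s: 36.08
tcp_pos: [603.1, 250.3, 170.2]
orientation: [[0.0, -1.0, 0.005], [-1.0, -0.0, 0.001], [-0.001, -0.005, -1.0]]
ft_force: [0.1, 0.6, -1.0]
finger_gap: 88.3
tcp [603.1 250.3 170.2] jaw -90.0 tilt [5.3 1.2] turn 90.0 F [ 0.1  0.6 -1. ] gap 88.3 t 36.1 j6 1.78
units x 0.8156 y 0.3236 z 0.0376 wz -0.9998 (rows>=7.0, rot rows 8.4)
```

```bash
python3 -m handwheel '[[[1,0.815,0.322,0,0,0,-1],[1,0.815,0.322,0,0,0,-1],[1,0.815,0.322,0,0,0,-1],[1,0.815,0.322,0,0,0,-1],[1,0.815,0.322,0,0,0,-1],[1,0.815,0.322,0,0,0,-1],[1,0.815,0.322,0,0,0,-1],[1,0.815,0.322,0,0,0,-1]]]' 15;python3 -m handwheel '[[[1,0,0,0,0,0,0]]]'; python3 plan.py 441.5 -157.5 110 0
```

```text
time_s: 37.08
tcp_pos: [439.8, -159.0, 166.2]
orientation: [[0.984, -0.18, -0.002], [-0.18, -0.984, 0.001], [-0.002, -0.001, -1.0]]
ft_force: [0.1, -0.0, -0.5]
finger_gap: 88.2
time_s: 37.2
tcp_pos: [440.0, -159.0, 166.2]
orientation: [[0.983, -0.186, -0.002], [-0.186, -0.983, 0.001], [-0.002, -0.001, -1.0]]
ft_force: [0.7, 0.6, 1.3]
finger_gap: 88.0
tcp [ 440.  -159.   166.2] jaw -10.7 tilt [-1.7  0.9] turn 10.7 F [0.7 0.6 1.3] gap 88.0 t 37.2 j6 -0.41
units x 0.0026 y -0.0035 z 0.1124 wz -0.1193 (rows>=0.9, rot rows 1.0)
```

```bash
python3 -m handwheel '[[[1,0.003,-0.0035,0.05,0,0,-0.12],[1,0.003,-0.0035,0.08,0,0,-0.12],[1,0.003,-0.0035,0.08,0,0,-0.12],[1,0.003,-0.0035,0.08,0,0,-0.12]]]'; python3 plan.py 441.5 -157.5 25 0; python3 run.py top,side bottle,602,250,2,0 tin,638,4,8,6.4 tin_pad,637.6,4,0,6.5 jar,457,155,8,0 jar_pad,457,155,0,0 brush_pad,606,-250,0,-35
python3 - <<'E'
from h import *
for n in("top","side"):
    c=ctrl.camera(n);cv2.imwrite(f"pics/{n}4.png",c["img"])
E
```

```text
time_s: 37.7
tcp_pos: [443.2, -155.7, 127.5]
orientation: [[1.0, 0.003, 0.0], [0.003, -1.0, -0.0], [0.0, 0.0, -1.0]]
ft_force: [0.4, -0.1, 0.2]
finger_gap: 88.3
tcp [ 443.2 -155.7  127.5] jaw 0.2 tilt [ 0.2 -0. ] turn -0.2 F [ 0.4 -0.1  0.2] gap 88.3 t 37.7 j6 -0.59
units x -0.0035 y 0.0036 z 0.2050 wz 0.0017 (rows>=1.6, rot rows 0.0)
top bottle x 603.2 y 251.9 a 4.3  err 23/451
top tin x 639.5 y 3.4 a 6.0  err 26/453
top tin_pad x 637.7 y 5.1 a 5.9  err 46/764
top jar x 457.2 y 157.0 a -0.8  err 29/737
top jar_pad x 457.1 y 155.3 a 3.6  err 54/984
top brush_pad x 608.8 y -251.4 a -33.9  err 750/1184
side bottle x 603.3 y 249.1 a 3.5  err 42/848
side tin x 640.4 y 0.7 a 12.5  err 39/459
side tin_pad x 639.8 y 2.1 a 7.1  err 33/381
side jar x 455.7 y 154.1 a 1.2  err 66/1177
side jar_pad x 456.2 y 153.4 a 4.4  err 32/801
side brush_pad x 605.5 y -251.6 a -36.4  err 44/703
```

View pics/side4.png

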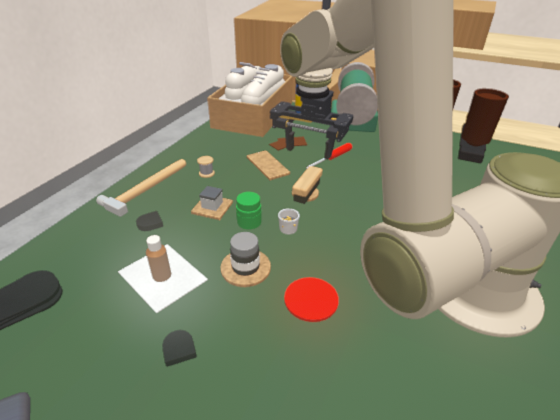

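View pics/top4.png

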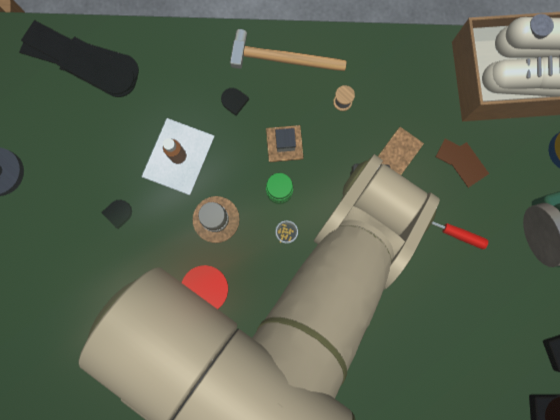

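```bash
python3 -m handwheel '[[[1,-0.003,0.0035,0.05,0,0,0],[1,-0.003,0.0035,0.12,0,0,0],[1,-0.003,0.0035,0.18,0,0,0],[1,-0.003,0.0035,0.203,0,0,0],[1,-0.003,0.0035,0.203,0,0,0],[0.5,-0.003,0.0035,0.203,0,0,0],[0.2,-0.003,0.0035,0.203,0,0,0],[0,-0.003,0.0035,0.203,0,0,0]]]' 8;python3 -m handwheel '[[[-0.2,0,0,0,0,0,0],[-0.4,0,0,0,0,0,0],[-0.5,0,0,0,0,0,0],[-0.5,0,0,0,0,0,0],[-0.5,0,0,0,0,0,0]]]' 15;python3 plan.py 441.5 -157.5 25 0
```

```text
time_s: 39.5
tcp_pos: [441.7, -157.9, 26.2]
orientation: [[1.0, 0.003, 0.001], [0.003, -1.0, -0.001], [0.001, 0.001, -1.0]]
ft_force: [-0.7, -0.3, 1.3]
finger_gap: 60.0
time_s: 40.12
tcp_pos: [441.5, -157.8, 25.8]
orientation: [[1.0, 0.003, 0.0], [0.003, -1.0, -0.0], [0.0, 0.0, -1.0]]
ft_force: [0.1, 1.1, 1.8]
finger_gap: 39.8
tcp [ 441.5 -157.8   25.8] jaw 0.2 tilt [ 0.1 -0. ] turn -0.2 F [0.1 1.1 1.8] gap 39.8 t 40.1 j6 -0.60
units x -0.0000 y -0.0007 z 0.0016 wz 0.0020 (rows>=0.0, rot rows 0.0)
```

```bash
python3 plan.py 604.4 -249.1 120 54.6; python3 -m handwheel '[[[-0.5,0,0,-0.05,0,0,0],[-0.5,0,0,-0.12,0,0,0],[-0.5,0,0,-0.18,0,0,0],[-0.5,0.325,0.182,-0.18,0,0,-0.604],[-0.5,0.325,0.184,-0.18,0,0,-0.604],[-0.5,0.325,0.184,-0.18,0,0,-0.604],[-0.5,0.325,0.184,-0.18,0,0,-0.604],[-0.5,0.325,0.184,-0.18,0,0,-0.604]]]' 20;python3 -m handwheel '[[[-0.5,0,0,0,0,0,0],[-0.5,0,0,0,0,0,0]]]';python3 plan.py 604.4 -249.1 26 54.6
```

```text
tcp [ 441.5 -157.8   25.8] jaw 0.2 tilt [ 0.1 -0. ] turn 54.4 F [0.1 1.1 1.8] gap 39.8 t 40.1 j6 -0.60
units x 0.3252 y 0.1836 z -0.1884 wz -0.6047 (rows>=3.3, rot rows 5.1)
time_s: 41.12
tcp_pos: [604.2, -249.4, 114.2]
orientation: [[0.584, 0.812, -0.002], [0.812, -0.584, 0.001], [-0.0, -0.002, -1.0]]
ft_force: [-0.1, -0.7, -1.0]
finger_gap: 39.6
time_s: 41.38
tcp_pos: [604.1, -249.2, 115.6]
orientation: [[0.592, 0.806, -0.0], [0.806, -0.592, 0.0], [-0.0, -0.0, -1.0]]
ft_force: [0.2, -0.3, -1.5]
finger_gap: 39.7
tcp [ 604.1 -249.2  115.6] jaw 53.7 tilt [-0.3  0.2] turn 0.9 F [ 0.2 -0.3 -1.5] gap 39.7 t 41.4 j6 -1.51
units x 0.0005 y 0.0004 z 0.1792 wz -0.0102 (rows>=1.4, rot rows 0.1)
```

```bash
python3 -m handwheel '[[[-0.5,0,0,0.05,0,0,-0.01],[-0.5,0,0,0.11,0,0,-0.01],[-0.5,0,0,0.15,0,0,-0.01],[-0.5,0,0,0.17,0,0,-0.01],[-0.5,0,0,0.176,0,0,-0.01],[-0.5,0,0,0.178,0,0,-0.01],[-0.5,0,0,0.178,0,0,-0.01]]]';python3 plan.py 604.4 -249.1 26 54.6
```

```text
time_s: 42.25
tcp_pos: [604.6, -249.5, 27.4]
orientation: [[0.577, 0.817, 0.001], [0.817, -0.577, -0.001], [0.0, 0.001, -1.0]]
ft_force: [-0.0, 0.1, -0.9]
finger_gap: 39.8
tcp [ 604.6 -249.5   27.4] jaw 54.8 tilt [ 1.  -0.6] turn -0.2 F [-0.   0.1 -0.9] gap 39.8 t 42.2 j6 -1.53
units x 0.0004 y -0.0007 z 0.0029 wz 0.0021 (rows>=0.0, rot rows 0.0)
```

```bash
python3 -m handwheel '[[[-0.5,0,0,0.001,0,0,0],[-0.5,0,0,0.002,0,0,0],[-0.5,0,0,0.002,0,0,0]]]';python3 -m handwheel '[[[-0.5,0,0,0.001,0,0,0],[-0.5,0,0,0.001,0,0,0]]]'
```

```text
time_s: 42.62
tcp_pos: [604.3, -249.4, 25.9]
orientation: [[0.577, 0.817, 0.0], [0.817, -0.577, -0.0], [0.0, 0.0, -1.0]]
ft_force: [0.9, -0.5, -0.3]
finger_gap: 39.7
time_s: 42.88
tcp_pos: [604.4, -249.4, 25.8]
orientation: [[0.576, 0.817, 0.0], [0.817, -0.576, -0.0], [-0.0, 0.0, -1.0]]
ft_force: [-3.0, 2.0, 6.2]
finger_gap: 39.9
```

```bash
python3 -m handwheel '[[[-0.3,0,0,-0.001,0,0,0],[0.2,0,0,-0.001,0,0,0],[1,0,0,-0.001,0,0,0],[1,0,0,-0.002,0,0,0],[1,0,0,-0.08,0,0,0],[1,0,0,-0.18,0,0,0],[1,0,0,-0.29,0,0,0],[1,0,0,-0.29,0,0,0]]]' 15;  python3 plan.py 602 250 172 0
```

```text
time_s: 43.88
tcp_pos: [605.7, -250.2, 175.1]
orientation: [[0.576, 0.817, 0.007], [0.817, -0.576, -0.005], [0.0, 0.009, -1.0]]
ft_force: [-0.3, 0.6, -0.2]
finger_gap: 88.0
tcp [ 605.7 -250.2  175.1] jaw 54.8 tilt [ 7.3 -4.7] turn -54.8 F [-0.3  0.6 -0.2] gap 88.0 t 43.9 j6 -1.53
units x 0.8131 y -0.5827 z 0.0014 wz 0.6089 (rows>=8.0, rot rows 5.1)
```

```bash
python3 -m handwheel '[[[1,0.814,-0.58,0,0,0,0.609],[1,0.814,-0.58,0,0,0,0.609],[1,0.814,-0.58,0,0,0,0.609],[1,0.814,-0.58,0,0,0,0.609],[1,0.814,-0.58,0,0,0,0.609],[1,0.814,-0.58,0,0,0,0.609],[1,0.814,-0.58,0,0,0,0.609],[1,0.814,-0.58,0,0,0,0.609]]]';python3 -m handwheel '[[[1,0,0,0,0,0,0],[1,0,0,0,0,0,0]]]';  python3 plan.py 602.2 250 43 0; python3 run.py top,side brush,605,-249,8,-35 brush_pad,606,-249,0,-35 tin,638,4,8,6.4 tin_pad,637.6,4,0,6.5 bottle_pad,447,-157,0,0  bottle,602,250,2,0
```

```text
time_s: 44.88
tcp_pos: [601.4, 242.6, 169.1]
orientation: [[1.0, -0.0, -0.001], [-0.0, -1.0, -0.0], [-0.001, 0.0, -1.0]]
ft_force: [-0.4, -0.3, 0.7]
finger_gap: 87.8
time_s: 45.12
tcp_pos: [601.8, 240.1, 169.3]
orientation: [[1.0, -0.0, -0.001], [-0.0, -1.0, -0.001], [-0.001, 0.001, -1.0]]
ft_force: [0.3, -0.4, 0.0]
finger_gap: 88.2
tcp [601.8 240.1 169.3] jaw -0.0 tilt [-1.4 -0.6] turn 0.0 F [ 0.3 -0.4  0. ] gap 88.2 t 45.1 j6 0.20
units x 0.0011 y -0.0199 z 0.2525 wz -0.0002 (rows>=2.0, rot rows 0.0)
top brush x 605.2 y -248.8 a -36.1  err 79/955
top brush_pad x 606.8 y -248.8 a -35.3  err 59/894
top tin x 640.7 y 3.8 a 7.4  err 35/485
top tin_pad x 639.5 y 4.5 a 6.6  err 46/675
top bottle_pad x 449.8 y -157.8 a 2.5  err 54/761
top bottle x 587.5 y 228.7 a 7.8  err 346/91
side tin none
side brush x 605.8 y -249.8 a -34.9  err 47/635
side brush_pad x 607.1 y -251.7 a -36.6  err 19/358
side tin_pad x 639.0 y 1.7 a 7.1  err 300/397
side bottle_pad x 448.8 y -161.8 a 1.2  err 35/350
side bottle x 603.0 y 249.2 a -4.7  err 46/840
```

```bash
python3 -m handwheel '[[[1,0,-0.0198,0.02,0,0,0],[1,0,-0.0198,0.1,0,0,0],[1,0,-0.0198,0.18,0,0,0],[1,0,-0.0198,0.23,0,0,0],[1,0,-0.0198,0.251,0,0,0],[1,0,-0.0198,0.251,0,0,0],[0.6,0,-0.0198,0.251,0,0,0],[0.3,0,-0.0198,0.251,0,0,0]]]' 8;python3 -m handwheel '[[[0.1,0,0,0,0,0,0],[-0.1,0,0,0,0,0,0],[-0.3,0,0,0,0,0,0],[-0.5,0,0,0,0,0,0],[-0.5,0,0,0,0,0,0],[-0.5,0,0,0,0,0,0]]]' 12;python3 plan.py 447.6 -159 170 0
```

```text
time_s: 46.82
tcp_pos: [602.5, 250.7, 45.8]
orientation: [[1.0, -0.0, 0.002], [-0.0, -1.0, 0.0], [0.002, -0.0, -1.0]]
ft_force: [0.0, 0.3, 1.1]
finger_gap: 70.2
time_s: 47.58
tcp_pos: [602.0, 250.6, 44.7]
orientation: [[1.0, -0.0, 0.0], [-0.0, -1.0, -0.0], [0.0, 0.0, -1.0]]
ft_force: [-0.4, 0.1, 0.9]
finger_gap: 39.2
tcp [602.  250.6  44.7] jaw -0.0 tilt [ 0. -0.] turn 0.0 F [-0.4  0.1  0.9] gap 39.2 t 47.6 j6 0.22
units x -0.3086 y 0.8192 z -0.2505 wz -0.0002 (rows>=7.3, rot rows 0.0)
```

```bash
python3 -m handwheel '[[[-0.5,0,0,-0.05,0,0,0],[-0.5,0,0,-0.13,0,0,0],[-0.5,0,0,-0.25,0,0,0],[-0.5,-0.05,0.1,-0.25,0,0,0],[-0.5,-0.308,0.819,-0.25,0,0,0],[-0.5,-0.308,0.819,-0.25,0,0,0],[-0.5,-0.308,0.819,-0.25,0,0,0],[-0.5,-0.308,0.819,-0.25,0,0,0]]]' 15;python3 plan.py 447.6 -159 130 0
```

```text
time_s: 48.58
tcp_pos: [491.5, -36.4, 169.8]
orientation: [[1.0, -0.0, 0.0], [-0.0, -1.0, -0.0], [0.0, 0.0, -1.0]]
ft_force: [1.2, -1.0, -0.6]
finger_gap: 39.2
tcp [491.5 -36.4 169.8] jaw -0.0 tilt [ 0.3 -0.2] turn 0.0 F [ 1.2 -1.  -0.6] gap 39.2 t 48.6 j6 -0.31
units x -0.0879 y 0.2453 z 0.0796 wz -0.0000 (rows>=2.2, rot rows 0.0)
```

```bash
python3 -m handwheel '[[[-0.5,-0.085,0.237,0,0,0,0],[-0.5,-0.085,0.237,0,0,0,0],[-0.5,-0.085,0.237,0,0,0,0],[-0.5,-0.085,0.237,0.06,0,0,0],[-0.5,-0.085,0.237,0.12,0,0,0],[-0.5,-0.085,0.237,0.18,0,0,0],[-0.5,-0.085,0.237,0.2,0,0,0],[-0.5,-0.085,0.237,0.2,0,0,0]]]' 15;python3 plan.py 447.6 -159 51 0
```

```text
time_s: 49.58
tcp_pos: [450.2, -152.7, 69.8]
orientation: [[1.0, 0.0, -0.0], [0.0, -1.0, 0.0], [-0.0, -0.0, -1.0]]
ft_force: [0.3, 0.5, -1.1]
finger_gap: 39.4
tcp [ 450.2 -152.7   69.8] jaw 0.0 tilt [-0.3  0.3] turn -0.0 F [ 0.3  0.5 -1.1] gap 39.4 t 49.6 j6 -0.57
units x -0.0052 y 0.0125 z 0.0377 wz 0.0003 (rows>=0.3, rot rows 0.0)
```

```bash
python3 -m handwheel '[[[-0.5,-0.005,0.0125,0.015,0,0,0],[-0.5,-0.005,0.0125,0.025,0,0,0],[-0.5,-0.005,0.0125,0.032,0,0,0],[-0.5,-0.005,0.0125,0.035,0,0,0],[-0.5,-0.005,0.0125,0.036,0,0,0],[-0.5,-0.005,0.0125,0.037,0,0,0],[-0.5,-0.005,0.0125,0.037,0,0,0]]]' 15;python3 plan.py 447.6 -159 51 0
```

```text
time_s: 50.45
tcp_pos: [447.5, -159.5, 51.3]
orientation: [[1.0, -0.0, 0.0], [-0.0, -1.0, -0.0], [0.0, 0.0, -1.0]]
ft_force: [0.1, 0.2, -1.0]
finger_gap: 39.3
tcp [ 447.5 -159.5   51.3] jaw -0.0 tilt [ 0.1 -0.1] turn 0.0 F [ 0.1  0.2 -1. ] gap 39.3 t 50.5 j6 -0.59
units x 0.0002 y -0.0009 z 0.0005 wz -0.0002 (rows>=0.0, rot rows 0.0)
```

```bash
python3 -m handwheel '[[[-0.5,0,0,0.001,0,0,0],[-0.5,0,0,0.001,0,0,0]]]';python3 -m handwheel '[[[-0.5,0,0,0.001,0,0,0],[-0.5,0,0,0.001,0,0,0]]]'
```

```text
time_s: 50.7
tcp_pos: [447.5, -159.5, 50.8]
orientation: [[1.0, -0.0, 0.0], [-0.0, -1.0, -0.0], [0.0, 0.0, -1.0]]
ft_force: [-0.1, -0.1, -0.7]
finger_gap: 39.6
time_s: 50.95
tcp_pos: [447.5, -159.6, 50.7]
orientation: [[1.0, -0.0, 0.0], [-0.0, -1.0, -0.0], [0.0, 0.0, -1.0]]
ft_force: [-2.5, 2.0, 5.4]
finger_gap: 39.1
```

```bash
python3 -m handwheel '[[[-0.3,0,0,-0.001,0,0,0],[0,0,0,-0.001,0,0,0],[0.5,0,0,-0.001,0,0,0],[1,0,0,-0.001,0,0,0],[1,0,0,-0.08,0,0,0],[1,0,0,-0.2,0,0,0],[1,0,0,-0.3,0,0,0],[1,0,0,-0.3,0,0,0]]]'; python3 -m handwheel '[[[1,-0.6,0.65,0,0,0,0],[1,-0.6,0.65,0,0,0,0],[1,-0.6,0.65,0,0,0,0],[1,-0.6,0.65,0,0,0,0],[1,-0.6,0.65,0,0,0,0],[1,-0.6,0.65,0,0,0,0],[1,-0.6,0.65,0,0,0,0],[1,-0.6,0.65,0,0,0,0]]]'
for i in 1 2; do python3 run.py top,side jar,457,155,8,0 jar_pad,457,155,0,0 bottle,448,-159,8,0 bottle_pad,448,-159,0,0 tin,638,4,8,6.4 tin_pad,637.6,4,0,6.5 brush,605,-249,8,-35 brush_pad,606,-249,0,-35 tack_cup,430,-6,0,0; done
python3 - <<'E'
from h import *
for n in("top","side"):
    c=ctrl.camera(n);cv2.imwrite(f"pics/{n}5.png",c["img"])
    cv2.imwrite(f"pics/{n}5z.png",cv2.resize(c["img"][100:290,150:430] if n=="top" else c["img"][120:310,110:390],None,fx=2.8,fy=2.8,interpolation=cv2.INTER_CUBIC))
print(ctrl.get_state()["time_s"])
E
```

```text
time_s: 51.95
tcp_pos: [448.7, -160.2, 203.4]
orientation: [[1.0, -0.0, 0.006], [-0.0, -1.0, -0.004], [0.006, 0.004, -1.0]]
ft_force: [-0.2, -0.1, -0.8]
finger_gap: 88.3
time_s: 52.95
tcp_pos: [144.7, -485.9, 198.5]
orientation: [[1.0, -0.005, -0.0], [-0.005, -1.0, 0.002], [-0.0, -0.002, -1.0]]
ft_force: [-0.2, 0.7, -0.4]
finger_gap: 88.4
top jar x 456.8 y 155.5 a 2.0  err 35/710
top jar_pad x 457.2 y 155.9 a 3.3  err 55/1040
top bottle x 448.9 y -159.6 a 1.7  err 25/369
top bottle_pad x 448.0 y -157.3 a 2.7  err 31/424
top tin x 639.6 y 3.0 a 7.4  err 42/434
top tin_pad x 638.4 y 4.4 a 5.7  err 62/766
top brush x 605.2 y -248.5 a -35.0  err 57/1028
top brush_pad x 606.8 y -247.6 a -34.5  err 49/995
top tack_cup x 431.2 y -5.3 a 2.3  err 70/374
side jar x 456.6 y 154.1 a -0.7  err 59/1117
side jar_pad x 457.7 y 153.4 a 1.9  err 65/775
side bottle x 448.8 y -162.4 a -0.2  err 40/492
side bottle_pad x 449.4 y -161.5 a 2.5  err 16/243
side tin x 640.5 y -0.2 a 11.0  err 29/471
side tin_pad x 640.2 y 0.1 a 8.0  err 39/373
side brush x 609.1 y -252.0 a -36.1  err 57/623
side brush_pad x 6
[... 196 characters left out ...]
e_pad x 449.1 y -158.8 a 4.1  err 35/402
top tin x 639.3 y 3.1 a 6.7  err 26/463
top tin_pad x 637.9 y 4.6 a 6.5  err 113/577
top brush x 604.9 y -249.2 a -35.6  err 62/986
top brush_pad x 607.5 y -248.5 a -35.6  err 67/837
top tack_cup x 430.2 y -5.8 a -2.9  err 38/409
side jar x 455.9 y 154.5 a 1.8  err 72/1111
side jar_pad x 458.3 y 152.9 a 4.8  err 70/753
side bottle x 449.7 y -162.2 a 5.5  err 51/483
side bottle_pad x 448.7 y -163.1 a 1.0  err 19/232
side tin x 639.2 y 0.1 a 12.5  err 37/456
side tin_pad x 639.7 y 1.5 a 5.9  err 40/365
side brush x 606.2 y -252.7 a -35.2  err 48/623
side brush_pad x 606.5 y -252.4 a -36.0  err 24/346
side tack_cup x 430.7 y -11.1 a 6.3  err 85/424
55.05
```

View pics/top5z.png

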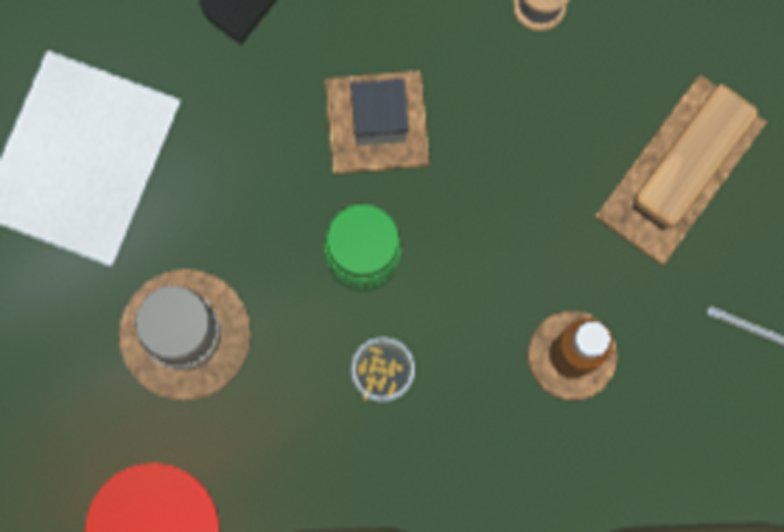

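View pics/side5z.png

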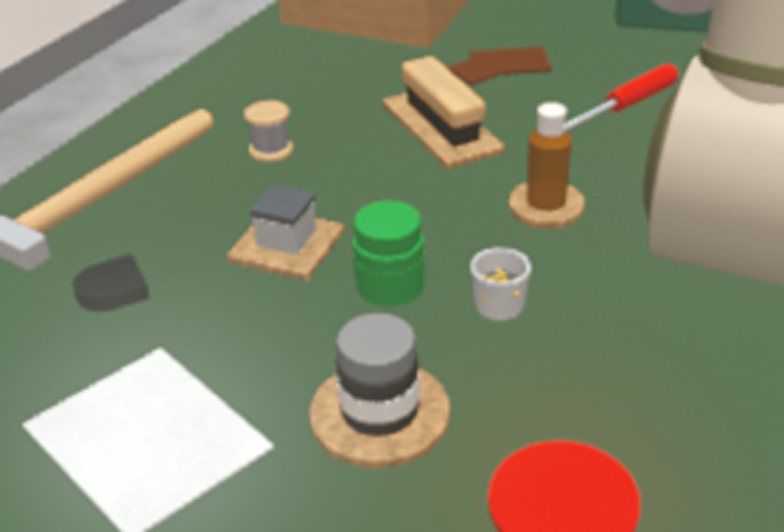

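All four things stand on their own pads in both views. The tin, brush, jar and bottle are each within about 1–2 mm of their pad centres, the cup and the look-alikes have not moved, and the robot is clear.

```bash
python3 -c "
from rig import ctrl
print(ctrl.job_done()); print(ctrl.get_state()['time_s'])"
```

```text
the job is handed in; nothing more can be done
None
the job is handed in; nothing more can be done
```

All four things now stand upright on their own pads, and I handed the job in at about 55 s of the 146 s allowed. There was no verdict from the hand-in.

I moved the tin to the paper, the jar to the large round pad, and the tin to the square pad. Then I moved the bottle to the paper, the brush to the long pad, and the bottle to the small round pad. Everything was lowered until it touched, except that the tin was let go about 1 mm above the paper.

**Centring:** in the last pictures the camera fits put each thing within about 2 mm of its pad centre on average. Single fits were off by up to about 4.5 mm, the worst being one of the brush from the side camera. The tin is about 1 mm in x and 1.3 mm in y off centre.

**Alignment:** the brush and its pad agree within about 1°. For the tin, the top camera and the gripper agree within about 1.5°. The side camera put the tin 3–7° off its pad; I judged that fit unreliable on such a small outline and did not move the tin again.

**Other objects:** the tack cup's fitted position matched its starting one, and the green jar and red pad were left alone. One top-camera pass at the end failed to find the jar; the other passes found it in place.

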